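Set up a specimen on the tilt stage

ROBOT

A 6-joint arm with a two-finger parallel gripper is mounted at the origin on the work surface. World frame = base frame: x ahead of the robot, y to its left, z up, the work surface at z = 0. Lengths are in mm, angles in rad, forces in N, time in s.
With the tool pointing down it reaches from about 350 to 775 mm from the base axis. Payload 7.3 kg.
Tool frame: the origin (TCP) lies midway between the tips of the shut fingers; the grasp point (between the pads) lies 19 mm behind it; z points along the fingers, y is the line along which they close (so a half turn about z gives the same grasp; the last joint's range is limited). The gripper opens to 92 mm and grips with 3 to 60 N. Pads are 19 mm wide; open, the fingers measure 130 mm over their backs; the gripper's body (75 mm by 190 mm) begins 47 mm behind the grasp point.
Start: joints at [-1.472, 0.342, 1.524, -0, 1.275, -0.146], TCP at [127.262, -509.362, 226.741] pointing down, gripper open.
Joint ranges: [-2.53, 2.53], [-0.77, 2.02], [0.04, 2.7], [-1, 4.14], [0.28, 2.66], [-3.11, 3.11]. Speed limits (rad/s): [2.57, 2.57, 3.14, 3.14, 3.14, 3.14].

INTERFACE

Orientations are given as [roll, pitch, yaw] about the fixed x, y, z axes, in that order (R = Rz(yaw) Ry(pitch) Rx(roll)).
In Python, from plant import bot gives the robot as it stands.
- The arm moves only by the tool servo_tool, never from a script. Its argument "deltas" is a list of rows, each a list of 2 entries, a list of its own where there are three numbers: the shift along the tool's x, y, z in m, then the turn, a rotation vector about the tool's x, y, z in degrees. A call has 1 to 20 rows; each row shifts and turns the commanded pose from where the row before left it, along the tool's axes as they then stand; what a row does not reach is not made up. A row lasts 1/8 s, in which the tool goes at most 62.5 mm and 10.7 degrees, less where a joint would pass 70% of its speed; a pose out of reach is approached as far as the arm can. A call with a gripper value outside its range is refused whole. "fingers" is the opening, from 0 (shut) to 1 (fully open), set as the call begins (left out, the last holds). The fingers move at their own pace and stop on an object; the grip force is fixed at half the most. Time passes only in rows, so rows that do not move let the fingers close. It gives the time, the measured TCP pose, the force, the opening and the grip force at its end, in the units of the state.
- bot.get_obs(): the state, without advancing time (a new reading comes with each control period).
- bot.capture(name): name is "scene" or "top" or "wrist"; returns the picture (480x640x3 uint8, red, green, blue); there is no depth.
- bot.camera_model(name): a dict with "mtx" (3x3 intrinsics, pixels), "xyz" and "rotation" of the camera in the world. Camera axes: x right, y down, z forward; pixel columns grow to the right and rows downward; lengths in mm; the calibration is good to about 2 mm. A picture is of the moment at which its call begins: read the wrist's pose just before it. camera_model takes no time and is no camera call; for the wrist camera it gives the pose at the moment of the call.
- bot.close_job(): hands the job in; it is judged then, once.
The state is a dict: "time": time; "joint_positions": joint angles; "dq": joint speeds; "tau": joint torques, N m; "tool_pos": TCP position; "tcp_rot": TCP orientation; "contact_force": force on the tool from outside, world axes, zero at the start; "moment": the same for the moment, N m; "grip_width": finger opening in mm; "finger_force": force on a finger pad.
Only numpy, scipy, OpenCV 4.12 (cv2) and the standard library are available. Lean on these libraries where they do the work, as an engineer would, in place of code of your own. Each camera call takes 0.05 s, during which the arm holds its last target. There are 200 camera calls.

TASK

Get the blue specimen ready for viewing on the tilt stage: the black carrier must lie flat on the narrow sloping bed, centred across it, square to it and with its lower end resting against the orange lip, and the blue mount must be pressed fully down into the carrier's square recess so that its metal base is flush. Leave the amber mount, the jar and the dish where they are.

Things in the scene. Friction and masses are not known exactly. Their poses are not given: they have to be found in the camera images.
- stage_bed: Fixed aluminium bed of the tilt stage: strip 36 wide, 100 long, 8 thick (mm), sloping 15 deg (0.26 rad); sides open, narrower than the carrier. Orange lip (8 high, 8 thick) closes its low end, nearest the robot. Origin: on the upper face, mid-width, at the lip's inner face, ~85 mm up. x up the slope, y across, z out of the face. Carrier origin when placed: x 50, y 0, z 0 mm here.
- stage: Fixed foot of the tilt stage: black plate 100 x 90 x 12 mm on the table with one stem, 28 mm thick, up to the bed at 80 mm. Origin: centre of its underside, below the middle of the bed; x points along the bed, away from the lip; z up.
- carrier: Loose black plate 100 x 56 x 16 mm, 160 g, white line near each end, flat on the table at first. Origin: centre of underside; x lengthwise, z up. Mid-top: square recess 39 x 39 mm, 10 mm deep (floor 6 mm above the underside), white floor, 2 mm chamfer. Either end may go against the lip. Grip across its 56 mm width: these sides are free on the bed too.
- blue_mount: Loose mount: brass base 36 x 36 x 10 mm, blue resin block 24 x 24 x 14 mm centred on it (24 mm tall in all), 50 g, on the table. Origin: centre of underside; z up, x and y along the sides. Fits the recess in any quarter turn, base down; home, its origin is 6 mm above the carrier's underside and the block stands 14 mm proud. Grip it by the block.
- amber_mount: Bystander: the same mount with an amber resin block instead of a blue one, same sizes and origin; not to be used or moved.
- jar: Bystander: small jar with a red lid, 52 mm across, 75 mm tall, origin at the centre of its underside.
- dish: Bystander: shallow glass dish, 84 mm across, 16 mm tall, origin at the centre of its underside.
Not all that is in view belongs to the job. Of the things that look like the carrier, take the one that is farthest to the robot's right at the start.

How it is judged (in metres and radians):
At the end, for the whole second after the job is handed in: Carrier on the bed (2.5 mm, 0.06 rad), its end within 5 mm of the lip, centred within 8 mm, square within 0.13 rad; blue mount base down in the recess, within 2 mm of its floor, centred within 4 mm, level within 0.06 rad; both at rest (x of carrier in the frame of stage_bed between 0.046 and 0.055 m and y of carrier in the frame of stage_bed between -0.008 and 0.008 m and z of carrier in the frame of stage_bed between -0.003 and 0.0025 m and angle between the z axis of carrier and the z axis of stage_bed, either way round below 0.06 rad and angle between the x axis of carrier and the x axis of stage_bed, either way round below 0.13 rad and x of blue_mount in the frame of carrier between -0.004 and 0.004 m and y of blue_mount in the frame of carrier between -0.004 and 0.004 m and z of blue_mount in the frame of carrier between 0.003 and 0.008 m and angle between the z axis of blue_mount and the z axis of carrier, either way round below 0.06 rad and linear speed of each of carrier, blue_mount below 0.01 m/s); the robot touches nothing.
It fails at once if the amber mount is shifted by more than 25 mm (distance of amber_mount from where it was at the start of the episode above 0.025 m).
It fails at once if the jar is shifted by more than 25 mm (distance of jar from where it was at the start of the episode above 0.025 m).
It fails at once if the dish is shifted by more than 25 mm (distance of dish from where it was at the start of the episode above 0.025 m).
It also fails if it takes over 61 s, if anything falls off the work surface, if the arm or the gripper's body presses on something with over 40 N, if the wrist force passes 120 N, or if a joint passes its speed limit or range.

## Working session

There is one attempt and no reset: what is moved stays moved. The work goes in short steps, Python scripts to look and compute and a tool call to move; the robot and the scene stay as the last step left them, time stands still between calls to the robot, and variables do not carry over. Pictures are saved under pics/ and viewed, at most 10 in all, crops included, and the job is handed in when it is done.

Besides the shell and the picture viewer there is one more tool, called by a JSON object that holds its "api" and its "payload". servo_tool: Moves the arm, as the interface text tells. Its arguments: {"type":"object","properties":{"deltas":{"type":"array"},"fingers":{"type":"number"}},"required":["deltas"]}

```bash
ls; mkdir -p pics
python3 - <<'E'
from plant import bot
import cv2,numpy as np
o=bot.get_obs();print(o['time'],o['tool_pos'],o['tcp_rot'],o['grip_width'])
ims=[]
for n in("scene","top"):
    im=bot.capture(n);cv2.imwrite(f"pics/{n}0.png",im[...,::-1]);m=bot.camera_model(n);print(n,np.round(m['mtx'],1).tolist(),np.round(m['xyz']),np.round(m['rotation'],3).tolist())
E
```

```text
pics
0.0 [ 127.22206413 -508.90394881  226.01166447] [-3.13997081e+00 -2.45335021e-04  2.44783495e-01] 91.57405288550456
scene [[458.7, 0.0, 322.3], [0.0, 458.7, 239.3], [0.0, 0.0, 1.0]] [1145. -196.  647.] [-2.342, 0.001, 1.057]
top [[614.4, 0.0, 328.0], [0.0, 614.4, 235.4], [0.0, 0.0, 1.0]] [ 500.   87. 1149.] [-3.013, 0.003, -1.544]
```

View pics/scene0.png

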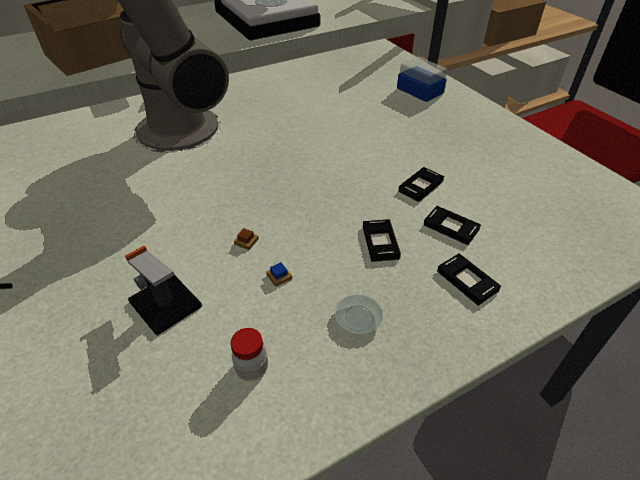

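View pics/top0.png

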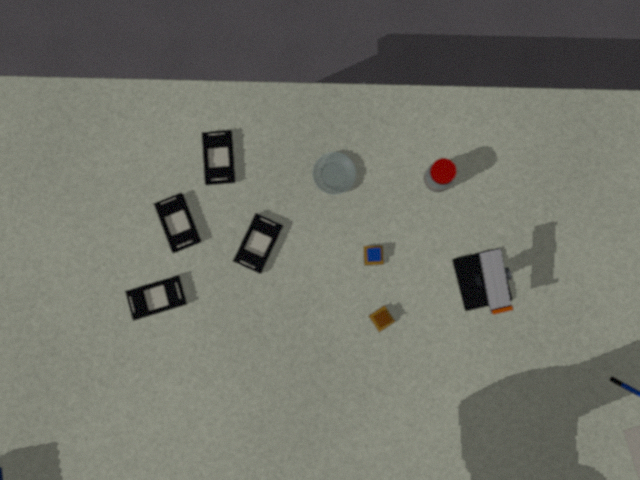

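Carrier candidates in the top view: (219,157), (178,222), (156,298) and (258,243). Image right is the robot's right (-y), so (258,243) fits; in the scene view it is at (381,240). The blue mount is at (374,255), amber at (381,318), the bed at about (495,278) with its lip at (501,309), the jar at (443,172) and the dish at (336,172).

```bash
cat > h.py <<'E'
import cv2,numpy as np
from scipy.spatial.transform import Rotation as R
from plant import bot
def cam(n):
    m=bot.camera_model(n);r=np.array(m['rotation']);return np.array(m['mtx']),np.array(m['xyz'],float),(r if r.ndim==2 else R.from_euler('xyz',r).as_matrix())
def ray(c,p):
    K,o,r=c;d=r@np.linalg.inv(K)@np.array([p[0],p[1],1.]);return o,d/np.linalg.norm(d)
def onz(c,p,z):
    o,d=ray(c,p);return o+d*(z-o[2])/d[2]
def tri(rays):
    A=sum(np.eye(3)-np.outer(d,d) for o,d in rays);b=sum((np.eye(3)-np.outer(d,d))@o for o,d in rays)
    x=np.linalg.solve(A,b);return x,max(np.linalg.norm(np.cross(x-o,d)) for o,d in rays)
def blobs(mask,amin=20):
    cs,_=cv2.findContours(mask.astype(np.uint8),cv2.RETR_EXTERNAL,cv2.CHAIN_APPROX_NONE)
    out=[]
    for c in cs:
        if cv2.contourArea(c)>=amin:
            M=cv2.moments(c);out.append((np.array([M['m10'],M['m01']])/M['m00'],M['m00'],cv2.minAreaRect(c),c))
    return out
def hsv(im): return cv2.cvtColor(im,cv2.COLOR_RGB2HSV).astype(int)
E
python3 - <<'E'
from h import *
C={n:cam(n) for n in("scene","top")}
I={n:cv2.imread(f"pics/{n}0.png")[...,::-1].copy() for n in C}
roi={'scene':dict(car=(340,200,420,280),blue=(255,255,300,290),org=(115,235,165,275)),'top':dict(car=(225,205,290,280),blue=(355,240,390,270),org=(480,295,520,320))}
P={}
for n in C:
    H=hsv(I[n]);h,s,v=H[...,0],H[...,1],H[...,2]
    for k,(a,b,c,d) in roi[n].items():
        m=np.zeros(h.shape,bool);m[b:d,a:c]=1
        mm={'car':v<45,'blue':(h>105)&(h<130)&(s>150),'org':(h<14)&(s>150)}[k]&m
        for B in blobs(mm,8): print(n,k,np.round(B[0],1),B[1],np.round(B[2][1],1),round(B[2][2],1)); 
        B=max(blobs(mm,8),key=lambda B:B[1]);P[n,k]=B[0]
        if k=='car':
            f=np.zeros(h.shape,np.uint8);cv2.drawContours(f,[B[3]],-1,1,-1);f=cv2.erode(f,np.ones((5,5)))
            W=max(blobs((f>0)&(v>80),8),key=lambda B:B[1]);print(n,'floor',W[0],W[1]);P[n,'floor']=W[0]
            print(' box',np.round(cv2.boxPoints(B[2]),1).tolist())
for k in('car','floor','blue','org'): print(k,*[np.round(x,1) for x in tri([ray(C[n],P[n,k]) for n in C])])
t=I['top'][190:290,200:300];cv2.imwrite("pics/cropt.png",np.hstack([cv2.resize(t,(400,400),interpolation=2),cv2.resize(I['top'][230:330,430:530],(400,400),interpolation=2)])[...,::-1])
E
```

```text
scene car [380.7 240.9] 1077.5 [45.4 29.6] 76.0
scene floor [380.26380368 238.94171779] 163.0
 box [[361.1000061035156, 221.5], [389.79998779296875, 214.3000030517578], [400.79998779296875, 258.29998779296875], [372.1000061035156, 265.5]]
scene blue [278.3 270.6] 158.0 [13.  14.3] 63.4
scene org [135.4 252.5] 98.5 [ 5.5 21.9] 61.9
top car [258.  242.9] 1298.5 [29.5 52. ] 25.2
top floor [258.06269734 242.81777176] 369.5
 box [[233.5, 260.0], [255.6999969482422, 213.0], [282.3999938964844, 225.5], [260.29998779296875, 272.6000061035156]]
top blue [373.7 254.2] 121.0 [12. 11.] 90.0
top org [501.8 309.5] 47.0 [ 3.9 19.6] 76.0
car [630.9 226.3   5.4] 1.5
floor [630.4 225.3  11. ] 1.3
blue [613.8   9.7  19.1] 1.0
org [ 517.3 -206.2   89.7] 0.7
```

View pics/cropt.png

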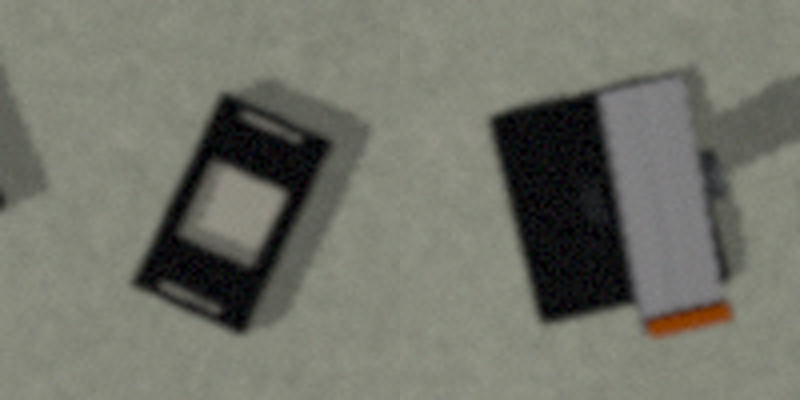

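The crop shows the chosen carrier intact, with white recess floor and end lines, and beside it the bed with the orange lip at the low end. Next I take wrist views on the way.

```bash
cat >> h.py <<'E'
def tool():
    o=bot.get_obs();return np.array(o['tool_pos']),R.from_euler('xyz',o['tcp_rot'])
def go(pos,Rm):
    "needed shift in tool axes (m) and rotation vector (deg), half-turn free"
    p,r=tool();best=None
    for f in(0,np.pi):
        t=R.from_matrix(Rm)*R.from_rotvec([0,0,f]);v=np.degrees((r.inv()*t).as_rotvec())
        if best is None or np.linalg.norm(v)<np.linalg.norm(best):best=v
    print('shift',np.round(r.inv().apply(np.array(pos)-p)/1000,4),'turn',np.round(best,2))
def down(yaw): return R.from_euler('xyz',[np.pi,0,yaw]).as_matrix()
E
python3 - <<'E'
from h import *
p,r=tool();K,o,c=cam('wrist');print(K.tolist(),r.inv().apply(o-p),np.round(r.inv().as_matrix()@c,2))
go([480,-215,260],down(0));go([610,-0,230],down(0))
E
```

```text
[[411.25943886133734, 0.0, 317.1522757443256], [0.0, 411.25943886133734, 233.4322806901986], [0.0, 0.0, 1.0]] [  77.69604923    0.3673009  -157.84101232] [[ 0.   -0.96 -0.28]
 [ 1.    0.   -0.  ]
 [ 0.   -0.28  0.96]]
shift [ 0.4135 -0.1997 -0.0335] turn [-0.08  0.   14.03]
shift [ 0.5918 -0.3768 -0.0033] turn [-0.08  0.   14.03]
```

{"api": "servo_tool", "payload": {"deltas": [[[0.043, -0.0173, -0.003], [0, 0, 0]], [[0.043, -0.0173, -0.003], [0, 0, 0]], [[0.043, -0.0173, -0.003], [0, 0, 0]], [[0.043, -0.0173, -0.003], [0, 0, 0]], [[0.043, -0.0173, -0.003], [0, 0, 0]], [[0.043, -0.0173, -0.003], [0, 0, 0]], [[0.043, -0.0173, -0.003], [0, 0, 0]], [[0.043, -0.0173, -0.003], [0, 0, 0]], [[0.043, -0.0173, -0.003], [0, 0, 0]], [[0.043, -0.0173, -0.003], [0, 0, 0]], [[0.043, -0.0173, -0.003], [0, 0, 0]], [[0, 0, 0], [0, 0, 0]], [[0, 0, 0], [0, 0, 0]]], "fingers": 1}}

```text
time: 1.72
tool_pos: [539.5, -210.2, 259.1]
tcp_rot: [-3.141, 0.001, 0.245]
contact_force: [-0.0, 0.3, 0.3]
grip_width: 92.0
finger_force: 0.0
```

```bash
cat >> h.py <<'E'
def wshot(name):
    c=cam('wrist');im=bot.capture('wrist');cv2.imwrite(f'pics/{name}.png',im[...,::-1]);np.savez(f'pics/{name}.npz',K=c[0],o=c[1],r=c[2]);return c,im
def load(name):
    z=np.load(f'pics/{name}.npz');return (z['K'],z['o'],z['r']),cv2.imread(f'pics/{name}.png')[...,::-1].copy()
E
python3 - <<'E'
from h import *
print(tool()[0]);wshot('w1')
E
```

```text
[ 539.4595409  -210.18584497  259.11672512]
```

View pics/w1.png

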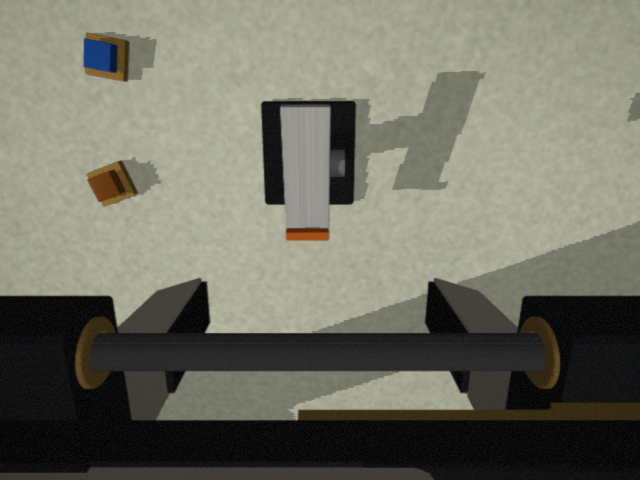

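The wrist view shows the bed face with corners near (280,105), (330,105), (330,230) and (286,230), the lip at (307,235), blue at (100,55) and amber at (110,182). I'll take a second place for parallax.

{"api": "servo_tool", "payload": {"deltas": [[[0.012, -0.0485, 0], [0, 0, 0]], [[0.012, -0.0485, 0], [0, 0, 0]], [[0, 0, 0], [0, 0, 0]], [[0, 0, 0], [0, 0, 0]]]}}

```text
time: 2.28
tool_pos: [539.4, -111.3, 259.9]
tcp_rot: [3.141, -0.0, 0.244]
contact_force: [0.4, -1.4, -0.5]
grip_width: 91.6
finger_force: 0.0
```

Run:
```python
from h import *
wshot('w2')
D={}
for n in('w1','w2'):
    c,im=load(n);H=hsv(im);h,s,v=H[...,0],H[...,1],H[...,2]
    up=np.zeros(h.shape,bool);up[:270]=1
    org=[b for b in blobs((h<14)&(s>180)&(v>90)&up,30)]
    for b in org:print(n,'org',np.round(b[0],1),b[1],np.round(cv2.boxPoints(b[2]),1).tolist())
    for b in blobs((h>105)&(h<130)&(s>150)&up,60):print(n,'blue',np.round(b[0],1),b[1],np.round(cv2.boxPoints(b[2]),1).tolist())
    O=max(org,key=lambda b:b[2][0][1])
    x,y=O[0].astype(int);print('bed px',H[y-50,x],'table',H[20,300],H[20,250])
```

```text
w1 org [306.9 235.5] 281.0 [[286.0, 232.0], [327.0, 232.0], [327.0, 239.0], [286.0, 239.0]]
w1 blue [99.7 55.1] 827.5 [[79.69999694824219, 65.80000305175781], [84.19999694824219, 38.70000076293945], [119.19999694824219, 44.5], [114.69999694824219, 71.5999984741211]]
bed px [ 17  12 152] table [ 33  32 170] [ 32  31 165]
w2 org [419.3 262. ] 246.0 [[398.6000061035156, 264.8999938964844], [399.0, 257.0], [440.20001220703125, 259.0], [439.79998779296875, 266.8999938964844]]
w2 blue [208.3  84.2] 693.0 [[192.60000610351562, 96.19999694824219], [196.0, 68.80000305175781], [224.10000610351562, 72.30000305175781], [220.6999969482422, 99.69999694824219]]
bed px [ 21  12 146] table [ 31  31 171] [ 32  30 168]
```

View pics/w2.png

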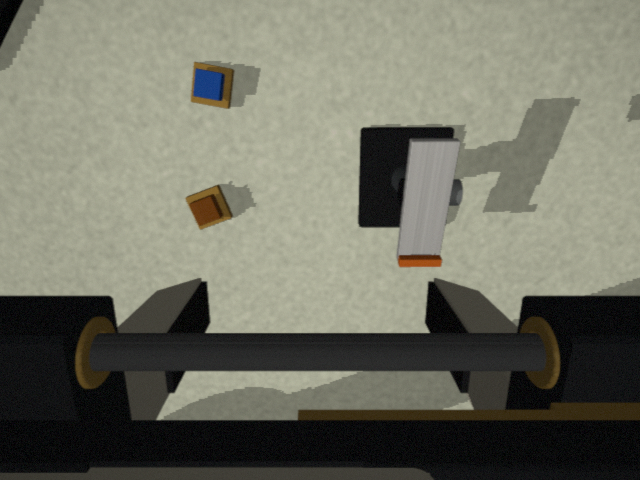

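Run:
```python
from h import *
Q={};C={};B={}
for n in('w1','w2'):
    c,im=load(n);C[n]=c;H=hsv(im);h,s,v=H[...,0],H[...,1],H[...,2]
    m=((cv2.GaussianBlur(s.astype(np.uint8),(5,5),0)<21)&(v>100));m[275:]=0;m[:,:250]=0
    m=cv2.morphologyEx(m.astype(np.uint8),cv2.MORPH_OPEN,np.ones((5,5)))
    b=max(blobs(m),key=lambda b:b[1]);hull=cv2.convexHull(b[3])
    q=cv2.approxPolyN(hull,4,ensure_convex=True).reshape(-1,2).astype(float)
    q=q[np.argsort(q[:,1])];q=np.vstack([q[:2][np.argsort(q[:2,0])],q[2:][np.argsort(q[2:,0])]]);Q[n]=q
    print(n,b[1],q.tolist())
    mb=((h>105)&(h<130)&(s>150));mb[270:]=0
    hist=v[mb];print('blue v',np.percentile(hist,[5,25,50,75,95]))
    B[n]=mb,v
X=[]
for i in range(4):
    x,e=tri([ray(C[n],Q[n][i]) for n in C]);X.append(x);print(np.round(x,1),round(e,1))
X=np.array(X);mid_hi=X[:2].mean(0);mid_lo=X[2:].mean(0);d=mid_hi-mid_lo
print('len',np.linalg.norm(d),'w',np.linalg.norm(X[0]-X[1]),np.linalg.norm(X[2]-X[3]),'yaw',np.arctan2(d[1],d[0]),'slope',np.degrees(np.arcsin(d[2]/np.linalg.norm(d))),'lo',mid_lo,'hi',mid_hi)
```

```text
w1 5357.5 [[280.0, 107.0], [330.0, 107.0], [285.0, 227.0], [328.0, 225.0]]
blue v [ 52. 117. 123. 124. 126.]
w2 5052.5 [[410.0, 141.0], [460.0, 141.0], [396.0, 253.0], [440.0, 252.0]]
blue v [ 53.8 126.  128.  129.  130. ]
[ 611.1 -164.6  106. ] 0.0
[ 619.9 -199.6  108.8] 0.1
[ 516.8 -187.8   80. ] 0.2
[ 528.6 -222.3   85.9] 0.0
len 98.68223153295767 w 36.18628025034213 36.955075429958555 yaw 0.24216652822062712 slope 14.351051706255824 lo [ 522.69802082 -205.03172475   82.93691135] hi [ 615.51127504 -182.10553321  107.39651892]
```

Run:
```python
from h import *
rs=[];
for n in('w1','w2'):
    c,im=load(n);H=hsv(im);h,s,v=H[...,0],H[...,1],H[...,2]
    m=(h>105)&(h<130)&(s>150)&(v>100);m[270:]=0
    b=max(blobs(m),key=lambda b:b[1]);bp=cv2.boxPoints(b[2]);rs.append(ray(c,b[0]))
    q=np.array([onz(c,p,24) for p in bp]);e=q[1]-q[0];print(n,b[0],onz(c,b[0],24),[round(np.linalg.norm(q[i]-q[i-1]),1) for i in(1,2)],'yaw',np.arctan2(e[1],e[0])%(np.pi/2))
    m=((h>5)&(h<25)&(s>110)|(h>105)&(h<130)&(s>150));m[270:]=0
    x,y=b[0].astype(int);k=np.zeros_like(m);k[max(0,y-35):y+35,max(0,x-35):x+35]=1
    B=max(blobs(m&k),key=lambda b:b[1]);q=np.array([onz(c,p,5) for p in cv2.boxPoints(B[2])]);e=q[1]-q[0];print('base',q.mean(0),[round(np.linalg.norm(q[i]-q[i-1]),1) for i in(1,2)],np.arctan2(e[1],e[0])%(np.pi/2))
print(tri(rs))
go([560,5,200],down(0))
```

```text
w1 [96.61944235 54.71112786] [613.68452548   9.22450437  24.        ] [np.float64(21.9), np.float64(25.5)] yaw 0.2455358383701054
base [613.78864008  10.44694227   5.        ] [np.float64(36.2), np.float64(43.7)] 1.4668850446319937
w2 [207.07794626  84.02021814] [613.81762426   9.27699074  24.        ] [np.float64(23.8), np.float64(22.6)] yaw 0.030004187818846027
base [613.88933378  10.02081553   5.        ] [np.float64(37.3), np.float64(37.0)] 0.02818894736016057
(array([613.75042374,   9.33006252,  23.794077  ]), np.float64(0.06666386496202135))
shift [ 0.048  -0.1083  0.0597] turn [ 0.04 -0.   13.94]
```

{"api": "servo_tool", "payload": {"deltas": [[[0.0253, -0.0248, 0.03], [0, 0, 0]], [[0.0253, -0.0248, 0.04], [0, 0, 0]], [[0.0253, -0.0248, 0.04], [0, 0, 0]], [[0.0254, -0.0247, 0.04], [0, 0, 0]], [[0, 0, 0.03], [0, 0, 6.1]], [[0, 0, 0.02], [0, 0, 6.1]], [[0, 0, 0], [0, 0, 0]], [[0, 0, 0], [0, 0, 0]]], "fingers": 0.5}}

```text
time: 3.32
tool_pos: [614.8, 9.4, 60.5]
tcp_rot: [3.141, -0.001, 0.032]
contact_force: [0.2, -0.3, -0.3]
grip_width: 45.9
finger_force: 0.0
```

Run:
```python
from h import *
go([613.8,9.3,12.5],down(.03))
c,im=wshot('w3');H=hsv(im);h,s,v=H[...,0],H[...,1],H[...,2]
for b in blobs((h>105)&(h<130)&(s>150)&(v>60),100):
    q=np.array([onz(c,p,24) for p in cv2.boxPoints(b[2])]);e=q[1]-q[0];print(b[0],b[1],onz(c,b[0],24),[round(np.linalg.norm(q[i]-q[i-1]),1) for i in(1,2)],'yaw',np.arctan2(e[1],e[0])%(np.pi/2))
```

```text
shift [-0.001  0.     0.048] turn [ 0.02 -0.08  0.14]
[316.84557439 268.84110169] 2124.0 [616.17168912   9.48413489  24.        ] [np.float64(22.6), np.float64(26.7)] yaw 0.06711745036272676
```

{"api": "servo_tool", "payload": {"deltas": [[[0, 0, 0.02], [0, 0, 0]], [[0, 0, 0.02], [0, 0, 0]], [[-0.0005, 0, 0.008], [0, 0, 0.5]], [[0, 0, 0], [0, 0, 0]]]}}

```text
time: 3.88
tool_pos: [613.7, 10.3, 12.1]
tcp_rot: [3.141, -0.0, 0.023]
contact_force: [-0.2, 0.3, -0.1]
grip_width: 45.9
finger_force: 0.0
```

{"api": "servo_tool", "payload": {"deltas": [[[0, 0, 0], [0, 0, 0]], [[0, 0, 0], [0, 0, 0]], [[0, 0, 0], [0, 0, 0]], [[0, 0, 0], [0, 0, 0]], [[0, 0, 0], [0, 0, 0]]], "fingers": 0.15}}

```text
time: 4.5
tool_pos: [613.9, 10.4, 12.3]
tcp_rot: [3.141, -0.001, 0.023]
contact_force: [-2.2, -0.4, 5.3]
grip_width: 23.6
finger_force: 29.9
```

{"api": "servo_tool", "payload": {"deltas": [[[0, 0, -0.03], [0, 0, 0]], [[0, 0, -0.045], [0, 0, 0]], [[0, 0, -0.045], [0, 0, 0]], [[-0.013, -0.0373, 0], [0, 0, 0]], [[-0.013, -0.0373, 0], [0, 0, 0]], [[-0.013, -0.0373, 0], [0, 0, 0]], [[-0.013, -0.0373, 0], [0, 0, 0]], [[-0.013, -0.0373, 0], [0, 0, 0]], [[0, 0, 0], [0, 0, 0]], [[0, 0, 0], [0, 0, 0]]]}}

```text
time: 5.75
tool_pos: [544.3, 195.2, 131.4]
tcp_rot: [3.141, 0.0, 0.024]
contact_force: [-0.2, -0.2, -0.7]
grip_width: 23.9
finger_force: 29.9
```

Run:
```python
from h import *
wshot('w4')
```

{"api": "servo_tool", "payload": {"deltas": [[[0, -0.03, 0], [0, 0, 0]], [[0, -0.03, 0], [0, 0, 0]], [[0, 0, 0], [0, 0, 0]], [[0, 0, 0], [0, 0, 0]]]}}

```text
time: 6.3
tool_pos: [543.2, 254.2, 131.4]
tcp_rot: [3.141, 0.0, 0.022]
contact_force: [-0.3, 0.3, -0.9]
grip_width: 23.4
finger_force: 29.9
```

Run:
```python
from h import *
wshot('w5');ims=[]
C={}
for n in('w4','w5'):
    c,im=load(n);C[n]=c;ims.append(im);v=hsv(im)[...,2]
    m=(v<60);m[270:]=0
    for b in blobs(m,1500):print(n,np.round(b[0]),b[1],np.round(b[2][1]),np.round(onz(c,b[0],16)))
cv2.imwrite('pics/w45.png',np.hstack([i[:300] for i in ims])[:,:,::-1][::1,::1]);cv2.imwrite('pics/w45s.png',cv2.resize(cv2.imread('pics/w45.png'),(800,188)))
```

```text
w4 [ 58. 230.] 4268.0 [89. 77.] [539. 374.  16.]
w4 [274.  91.] 14294.0 [ 94. 165.] [634. 225.  16.]
w4 [55. 74.] 6645.5 [114.  95.] [640. 360.  16.]
w5 [107. 235.] 6477.0 [ 80. 154.] [535. 400.  16.]
w5 [367.  91.] 14184.5 [ 91. 168.] [634. 225.  16.]
w5 [134.  66.] 7390.5 [147.  97.] [645. 370.  16.]
```

View pics/w5.png

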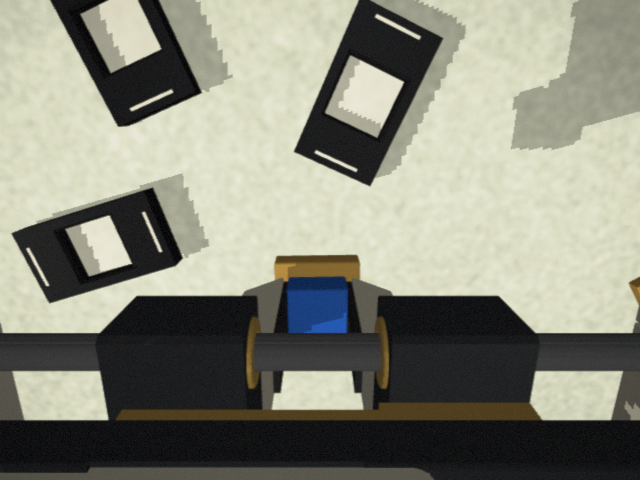

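The view shows the target carrier at (368,91) with end lines at (398,26) and (335,160), and the blue mount held straight at (318,290). I triangulate the two end lines.

Run:
```python
from h import *
L={};C={};F={}
for n in('w4','w5'):
    c,im=load(n);C[n]=c;v=hsv(im)[...,2];m=(v<60);m[270:]=0
    b=min(blobs(m,5000),key=lambda b:np.linalg.norm(onz(c,b[0],16)[:2]-[632,225]))
    f=np.zeros(v.shape,np.uint8);cv2.drawContours(f,[cv2.convexHull(b[3])],-1,1,-1);f=cv2.erode(f,np.ones((7,7)))
    W=blobs((f>0)&(v>100),40)
    for w in W:print(n,np.round(w[0],1),w[1],np.round(w[2][1],1))
    l=[w[0] for w in W if max(w[2][1])>4*min(w[2][1])];L[n]=sorted(l,key=lambda p:p[1])
X=[]
for a,b in zip(L['w4'],L['w5']):
    x,e=tri([ray(C['w4'],a),ray(C['w5'],b)]);X.append(x);print(np.round(x,1),e)
d=X[0]-X[1];y=np.arctan2(d[1],d[0]);ce=(X[0]+X[1])/2;print('centre',ce,'yaw',y,np.linalg.norm(d))
go([ce[0],ce[1],60],down(y))
# held mount pose in w5: blue block top front edge
```

```text
w4 [245.9 160.2] 132.5 [46.6  3.8]
w4 [273.6  95.7] 3595.5 [62.6 61.5]
w4 [299.6  26.1] 180.0 [51.4  4. ]
w5 [335.4 160.5] 141.0 [46.2  4. ]
w5 [363.7  96.1] 3621.0 [60.1 63.2]
w5 [396.9  26.1] 187.0 [50.1  4.7]
[671.2 208.8  15.1] 0.09656116723439577
[590.1 243.2  16. ] 0.04961630054142902
centre [630.64874228 225.95839924  15.53183687] yaw -0.4006484497014626 88.17799668408023
shift [0.0869 0.03   0.0715] turn [4.000e-02 1.000e-02 2.421e+01]
```

{"api": "servo_tool", "payload": {"deltas": [[[0.029, 0.01, 0.02], [0, 0, 0]], [[0.029, 0.01, 0.02], [0, 0, 0]], [[0.0289, 0.01, 0.02], [0, 0, 0]], [[0, 0, 0.0115], [0, 0, 8.1]], [[0, 0, 0], [0, 0, 8.1]], [[0, 0, 0], [0, 0, 8]], [[0, 0, 0], [0, 0, 0]], [[0, 0, 0], [0, 0, 0]]]}}

```text
time: 7.35
tool_pos: [630.6, 226.7, 60.2]
tcp_rot: [3.141, -0.0, -0.397]
contact_force: [0.1, 0.8, -0.5]
grip_width: 23.6
finger_force: 29.9
```

Run:
```python
from h import *
c,im=load('w5');p=np.array([543.2,254.2,131.4]);r=R.from_euler('xyz',[3.141,0,.022])
H=hsv(im);h,s,v=H[...,0],H[...,1],H[...,2]
br=(h>5)&(h<25)&(s>110);col=br[240:300,300:335].any(1);rb=240+np.argmax(col)
bl=(h>105)&(h<130)&(s>150);rbl=240+np.argmax(bl[240:320,300:335].mean(1)>.5)
xs=np.where(br[rb+4,250:390])[0]+250
print(rb,rbl,xs.min(),xs.max())
print('base front',r.inv().apply(onz(c,(317,rb),119.1)-p),'block front',r.inv().apply(onz(c,(317,rbl),129.1)-p))
print([r.inv().apply(onz(c,(x,rb+4),124)-p)[1] for x in(xs.min(),xs.max())])
go([630.65,226,50],down(-.4006))
```

```text
256 278 276 357
base front [16.87140415  0.04747992 12.3000303 ] block front [10.65928425  0.06345647  2.30003801]
[np.float64(-17.467438574441783), np.float64(17.14594245201035)]
shift [0.0003 0.0006 0.0102] turn [ 0.01 -0.01  0.18]
```

{"api": "servo_tool", "payload": {"deltas": [[[0.0009, 0.0006, 0.015], [0, 0, 0.2]], [[0, 0, 0.012], [0, 0, 0]], [[0, 0, 0.004], [0, 0, 0]], [[0, 0, 0.003], [0, 0, 0]], [[0, 0, 0.002], [0, 0, 0]], [[0, 0, 0], [0, 0, 0]]]}}

```text
time: 8.1
tool_pos: [631.1, 226.5, 24.2]
tcp_rot: [3.142, -0.0, -0.403]
contact_force: [0.7, -0.2, -1.2]
grip_width: 23.5
finger_force: 29.9
```

Already 4 mm into the recess with no force; I continue to the floor.

{"api": "servo_tool", "payload": {"deltas": [[[0, 0, 0.002], [0, 0, 0]], [[0, 0, 0.002], [0, 0, 0]], [[0, 0, 0.0015], [0, 0, 0]], [[0, 0, 0.0015], [0, 0, 0]], [[0, 0, 0], [0, 0, 0]]]}}

```text
time: 8.72
tool_pos: [631.1, 226.6, 18.3]
tcp_rot: [-3.142, -0.0, -0.403]
contact_force: [-2.3, -1.4, 7.5]
grip_width: 23.5
finger_force: 29.9
```

{"api": "servo_tool", "payload": {"deltas": [[[0, 0, 0.0005], [0, 0, 0]], [[0, 0, 0], [0, 0, 0]]]}}

```text
time: 8.98
tool_pos: [631.1, 226.6, 18.3]
tcp_rot: [-3.141, -0.001, -0.403]
contact_force: [-5.0, -1.6, 10.0]
grip_width: 23.3
finger_force: 29.9
```

{"api": "servo_tool", "payload": {"deltas": [[[0, 0, 0], [0, 0, 0]], [[0, 0, 0], [0, 0, 0]], [[0, 0, 0], [0, 0, 0]], [[0, 0, -0.02], [0, 0, 0]], [[-0.025, 0, -0.04], [0, 0, 0]], [[-0.025, 0, -0.04], [0, 0, 0]], [[-0.025, 0, 0], [0, 0, 0]], [[0, 0, 0], [0, 0, 0]], [[0, 0, 0], [0, 0, 0]]], "fingers": 0.5}}

```text
time: 10.1
tool_pos: [562.8, 255.8, 117.2]
tcp_rot: [-3.141, -0.001, -0.403]
contact_force: [0.6, 0.6, -0.2]
grip_width: 46.0
finger_force: 0.0
```

```bash
cat > car.py <<'E'
from h import *
def lines(n,near):
    c,im=load(n);H=hsv(im);v=H[...,2];m=(v<60);m[290:]=0
    b=min(blobs(m,2500),key=lambda b:np.linalg.norm(onz(c,b[0],16)[:2]-near))
    f=np.zeros(v.shape,np.uint8);cv2.drawContours(f,[cv2.convexHull(b[3])],-1,1,-1);f=cv2.erode(f,np.ones((7,7)))
    W=[w for w in blobs((f>0)&(v>100)&(H[...,1]<90),40) if max(w[2][1])>4*min(w[2][1])]
    return sorted([w[0] for w in W],key=lambda p:p[1]),c,H
E
python3 - <<'E'
from car import *
wshot('w6');l,c,H=lines('w6',[631,226]);print(l)
X=[onz(c,p,16) for p in l];d=X[0]-X[-1];ce=(X[0]+X[-1])/2;print(ce,np.arctan2(d[1],d[0]),np.linalg.norm(d))
h,s,v=H[...,0],H[...,1],H[...,2];b=max(blobs((h>105)&(h<130)&(s>150)&(v>100),100),key=lambda b:b[1]);print(b[0],b[1],onz(c,b[0],30))
cv2.imwrite('pics/w6c.png',cv2.imread('pics/w6.png')[:300,160:560])
E
```

```text
[array([319.91747053,  38.49624866]), array([319.5, 189.5])]
[630.44160605 225.68026425  16.        ] -0.40327029325804337 87.96954757979853
[317.42704108 117.5024441 ] 1602.5 [631.29566789 226.79953105  30.        ]
```

View pics/w6c.png

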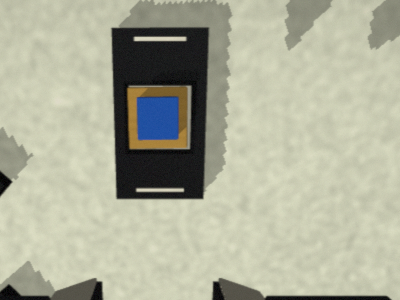

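The crop shows the blue mount evenly seated in the recess, centred at (158,118), with the carrier square to the tool. Next I grip the carrier across its width.

{"api": "servo_tool", "payload": {"deltas": [[[0.025, 0.0006, 0.01], [0, 0, 0]], [[0.025, 0.0006, 0.02], [0, 0, 0]], [[0.024, 0, 0.02], [0, 0, 0]], [[0, 0, 0.03], [0, 0, 0]], [[0, 0, 0.025], [0, 0, 0]], [[0, 0, 0.006], [0, 0, 0]], [[0, 0, 0.0025], [0, 0, 0]], [[0, 0, 0], [0, 0, 0]]], "fingers": 1}}

```text
time: 11.15
tool_pos: [630.4, 225.9, 4.1]
tcp_rot: [-3.141, -0.001, -0.403]
contact_force: [0.3, 0.6, 1.2]
grip_width: 91.8
finger_force: 0.0
```

{"api": "servo_tool", "payload": {"deltas": [[[0, 0, 0], [0, 0, 0]], [[0, 0, 0], [0, 0, 0]], [[0, 0, 0], [0, 0, 0]], [[0, 0, 0], [0, 0, 0]], [[0, 0, 0], [0, 0, 0]]], "fingers": 0.5}}

```text
time: 11.78
tool_pos: [629.7, 225.8, 3.3]
tcp_rot: [3.142, -0.0, -0.403]
contact_force: [-0.1, -0.2, 1.9]
grip_width: 55.6
finger_force: 30.0
```

{"api": "servo_tool", "payload": {"deltas": [[[0, 0, -0.01], [0, 0, 0]], [[0, 0, -0.03], [0, 0, 0]], [[0, 0, -0.04], [0, 0, 0]], [[0, 0, -0.04], [0, 0, 0]], [[0.0085, 0.0375, -0.04], [0, 0, 0]], [[0.0085, 0.0375, -0.02], [0, 0, 0]], [[0.0085, 0.0375, 0], [0, 0, 0]], [[0.0085, 0.0375, 0], [0, 0, 0]], [[0.0085, 0.0375, 0], [0, 0, 0]], [[0.0085, 0.0375, 0], [0, 0, 0]], [[0.0085, 0.0375, 0], [0, 0, 0]], [[0.0085, 0.0375, 0], [0, 0, 0]], [[0.0085, 0.0375, 0], [0, 0, 0]], [[0.0085, 0.0375, 0], [0, 0, 0]], [[0.0085, 0.0375, 0], [0, 0, 0]], [[0, 0, 0], [0, 0, 0]], [[0, 0, 0], [0, 0, 0]]]}}

```text
time: 13.9
tool_pos: [553.9, -189.8, 183.4]
tcp_rot: [-3.141, 0.0, -0.403]
contact_force: [-0.7, 0.2, -2.1]
grip_width: 55.4
finger_force: 30.0
```

{"api": "servo_tool", "payload": {"deltas": [[[0, 0, 0], [0, 0, -7.4]], [[0, 0, 0], [0, 0, -7.4]], [[0, 0, 0], [0, 0, -7.4]], [[0, 0, 0], [0, 0, -7.4]], [[0, 0, 0], [0, 0, -7.4]], [[0, 0, 0], [0, 5, 0]], [[0, 0, 0], [0, 5, 0]], [[0, 0, 0], [0, 5, 0]], [[0, 0, 0], [0, 0, 0]], [[0, 0, 0], [0, 0, 0]]]}}

```text
time: 15.15
tool_pos: [554.5, -189.7, 183.6]
tcp_rot: [3.141, -0.261, 0.244]
contact_force: [0.1, -0.8, -1.7]
grip_width: 55.6
finger_force: 30.0
```

```bash
cat > bed.py <<'E'
from h import *
psi,a=.242,.2618
RB=R.from_euler('xyz',[0,-a,psi]).as_matrix()
O=np.array([569.1,-193.6,95.6])-RB@[49.7,0,0]
RT=RB@np.diag([1,-1,-1])
def tgt(x,y,z): return O+RB@np.array([x-.7,y,z+3.3])
E
python3 - <<'E'
from bed import *
print(O,tgt(53,0,25));go(tgt(53,0,25),RT);print(bot.get_obs()['time'],tool()[0])
E
```

```text
[ 522.49237377 -205.10451069   82.73666407] [ 564.42706433 -194.75345583  123.60862745]
shift [-0.0073  0.0073  0.0601] turn [-0.01  0.06  0.12]
15.15 [ 554.45034839 -189.73127412  183.58308398]
```

{"api": "servo_tool", "payload": {"deltas": [[[-0.0037, 0.0037, 0.02], [0, 0, 0]], [[-0.0036, 0.0036, 0.02], [0, 0, 0.1]], [[0, 0, 0.02], [0, 0, 0]], [[0, 0, 0], [0, 0, 0]], [[0, 0, 0], [0, 0, 0]]]}}

```text
time: 15.78
tool_pos: [564.7, -195.2, 124.1]
tcp_rot: [3.141, -0.262, 0.242]
contact_force: [0.2, 0.1, -2.9]
grip_width: 55.6
finger_force: 30.0
```

Run:
```python
from bed import *
go(tgt(53,0,25),RT);c,im=wshot('w7');s=bot.capture('scene')
cv2.imwrite('pics/mix7.png',np.hstack([cv2.resize(im[60:360,120:520],(400,300)),cv2.resize(s[200:350,90:290],(400,300))])[...,::-1])
```

```text
shift [-0.0002 -0.0005  0.0004] turn [ 0.01 -0.02  0.02]
```

View pics/mix7.png

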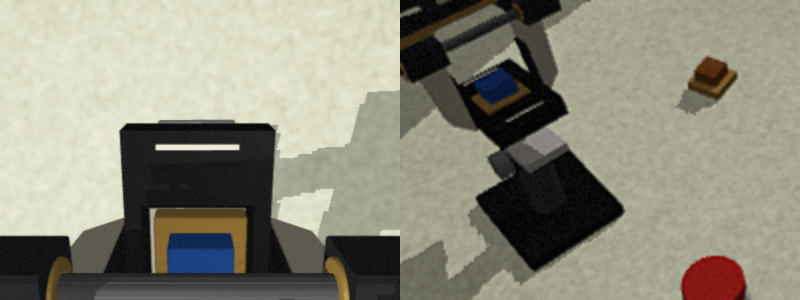

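The carrier is held square above the bed, centred on it within about 1 px (bed 158–235, carrier 121–275), and the mount is still seated. Now I lower it.

{"api": "servo_tool", "payload": {"deltas": [[[0, -0.0005, 0.01], [0, 0, 0]], [[0, 0, 0.008], [0, 0, 0]], [[0, 0, 0.002], [0, 0, 0]], [[0, 0, 0.001], [0, 0, 0]], [[0, 0, 0.001], [0, 0, 0]], [[0, 0, 0], [0, 0, 0]]]}}

```text
time: 16.62
tool_pos: [569.5, -193.5, 102.2]
tcp_rot: [-3.141, -0.262, 0.241]
contact_force: [0.0, 0.8, -2.5]
grip_width: 56.0
finger_force: 30.0
```

{"api": "servo_tool", "payload": {"deltas": [[[0, 0, 0.001], [0, 0, 0]], [[0, 0, 0], [0, 0, 0]]]}}

```text
time: 16.88
tool_pos: [569.8, -193.5, 101.3]
tcp_rot: [-3.142, -0.262, 0.241]
contact_force: [-0.0, -0.5, -2.4]
grip_width: 55.5
finger_force: 30.0
```

{"api": "servo_tool", "payload": {"deltas": [[[0, 0, 0.001], [0, 0, 0]], [[0, 0, 0], [0, 0, 0]]]}}

```text
time: 17.12
tool_pos: [569.8, -193.5, 101.2]
tcp_rot: [3.141, -0.262, 0.242]
contact_force: [-5.5, -0.2, 6.5]
grip_width: 55.3
finger_force: 30.0
```

{"api": "servo_tool", "payload": {"deltas": [[[0, 0, 0.001], [0, 0, 0]], [[0, 0, 0], [0, 0, 0]]]}}

```text
time: 17.38
tool_pos: [569.8, -193.5, 101.2]
tcp_rot: [3.141, -0.262, 0.242]
contact_force: [-9.2, 0.5, 14.4]
grip_width: 55.8
finger_force: 30.0
```

The carrier is on the bed. I ease the pressure and slide it down to the lip.

{"api": "servo_tool", "payload": {"deltas": [[[-0.001, 0, -0.0015], [0, 0, 0]], [[-0.001, 0, 0], [0, 0, 0]], [[0, 0, 0], [0, 0, 0]]]}}

```text
time: 17.75
tool_pos: [568.6, -194.0, 100.9]
tcp_rot: [3.141, -0.263, 0.241]
contact_force: [-0.8, 1.3, 5.7]
grip_width: 55.6
finger_force: 30.0
```

{"api": "servo_tool", "payload": {"deltas": [[[-0.001, 0, 0], [0, 0, 0]], [[-0.001, 0, 0], [0, 0, 0]], [[0, 0, 0], [0, 0, 0]]]}}

```text
time: 18.12
tool_pos: [567.3, -194.6, 100.5]
tcp_rot: [3.14, -0.264, 0.241]
contact_force: [3.2, 2.2, 5.8]
grip_width: 55.5
finger_force: 30.0
```

{"api": "servo_tool", "payload": {"deltas": [[[-0.001, 0, 0], [0, 0, 0]], [[-0.001, 0, 0], [0, 0, 0]], [[0, 0, 0], [0, 0, 0]]]}}

```text
time: 18.5
tool_pos: [567.2, -194.6, 100.7]
tcp_rot: [3.139, -0.268, 0.241]
contact_force: [11.3, 5.6, 4.3]
grip_width: 55.3
finger_force: 30.0
```

Run:
```python
from bed import *
p,r=tool();print(RB.T@(p-O),bot.get_obs()['contact_force']);go(tgt(50,0,0),RT)
```

```text
[48.99219618 -0.55172675  5.5170246 ] [11.29857102  5.570136    4.27413981]
shift [ 0.0003 -0.0006  0.0022] turn [ 0.14 -0.34 -0.04]
```

Lip reached (12 N along the bed, TCP at bed x 49). I relax, release and withdraw.

{"api": "servo_tool", "payload": {"deltas": [[[0.0015, 0, 0], [0, 0, 0]], [[0, 0, 0], [0, 0, 0]]]}}

```text
time: 18.75
tool_pos: [567.3, -194.6, 100.6]
tcp_rot: [3.14, -0.265, 0.242]
contact_force: [5.7, 2.5, 5.8]
grip_width: 55.5
finger_force: 30.0
```

{"api": "servo_tool", "payload": {"deltas": [[[0, 0, 0], [0, 0, 0]], [[0, 0, 0], [0, 0, 0]], [[0, 0, 0], [0, 0, 0]], [[0, 0, 0], [0, 0, 0]], [[0, 0, -0.01], [0, 0, 0]], [[0, 0, -0.03], [0, 0, 0]], [[0, 0, -0.04], [0, 0, 0]], [[-0.02, 0, -0.04], [0, 0, 0]], [[-0.03, 0, 0], [0, 0, 0]], [[0, 0, 0], [0, 0, 0]], [[0, 0, 0], [0, 0, 0]]], "fingers": 0.95}}

```text
time: 20.12
tool_pos: [489.0, -213.6, 203.0]
tcp_rot: [3.141, -0.263, 0.241]
contact_force: [-0.0, -0.8, -0.9]
grip_width: 87.0
finger_force: 0.0
```

Run:
```python
from bed import *
c,im=wshot('w8');s=bot.capture('scene')
cv2.imwrite('pics/mix8.png',np.hstack([cv2.resize(im[0:300,120:520],(400,300)),cv2.resize(s[200:350,90:290],(400,300))])[...,::-1])
H=hsv(im);h,sa,v=H[...,0],H[...,1],H[...,2]
m=v<60;m[290:]=0
for b in blobs(m,1500):
    print('dark',b[0],b[1],b[2][1])
    f=np.zeros(v.shape,np.uint8);cv2.drawContours(f,[cv2.convexHull(b[3])],-1,1,-1);f=cv2.erode(f,np.ones((7,7)))
    for w in blobs((f>0)&(v>100)&(sa<90),40):
        if max(w[2][1])>4*min(w[2][1]):
            o,d=ray(c,w[0]);o=RB.T@(o-O);d=RB.T@d;print('line on bed',w[0],o+d*(16-o[2])/d[2])
b=max(blobs((h>105)&(h<130)&(sa>150)&(v>90),100),key=lambda b:b[1]);o,d=ray(c,b[0]);o=RB.T@(o-O);d=RB.T@d;print('blue',b[0],b[1],o+d*(30-o[2])/d[2])
```

```text
dark [317.20795511 149.58220829] 15147.5 (158.0, 100.0)
line on bed [317.58302122 220.49563046] [ 5.35163925 -0.7301528  16.        ]
line on bed [317.41751991  79.5039818 ] [94.10085097 -0.66754689 16.        ]
blue [319.46730746 156.98172541] 1404.5 [48.90331794 -1.88560879 30.        ]
```

View pics/mix8.png

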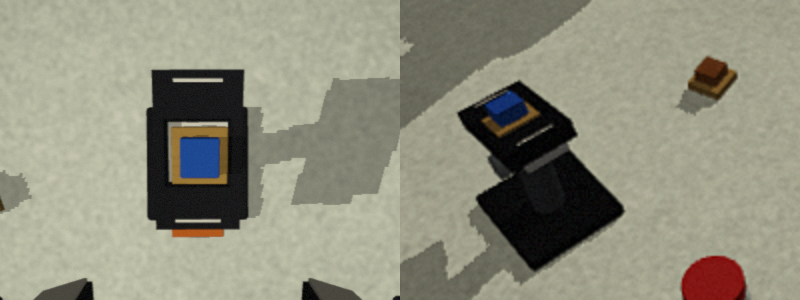

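The carrier lies on the bed against the lip (bed x 49.7, y -0.7, square) with the mount in the recess. A second view checks the heights.

{"api": "servo_tool", "payload": {"deltas": [[[0, -0.035, 0], [0, 0, 0]], [[0, -0.035, 0], [0, 0, 0]], [[0, 0, 0], [0, 0, 0]], [[0, 0, 0], [0, 0, 0]]]}}

```text
time: 20.72
tool_pos: [472.6, -145.8, 202.7]
tcp_rot: [3.141, -0.262, 0.242]
contact_force: [0.5, -0.6, 0.8]
grip_width: 87.4
finger_force: 0.0
```

Run:
```python
from bed import *
wshot('w9');D={}
for n in('w8','w9'):
    c,im=load(n);H=hsv(im);h,sa,v=H[...,0],H[...,1],H[...,2];m=v<60;m[290:]=0
    b=max(blobs(m,1500),key=lambda b:b[1]);f=np.zeros(v.shape,np.uint8);cv2.drawContours(f,[cv2.convexHull(b[3])],-1,1,-1);f=cv2.erode(f,np.ones((7,7)))
    W=sorted([w[0] for w in blobs((f>0)&(v>100)&(sa<90),40) if max(w[2][1])>4*min(w[2][1])],key=lambda p:p[1])
    mb=(h>105)&(h<130)&(sa>150);t=np.percentile(v[mb],70)-12
    B=max(blobs(mb&(v>t),100),key=lambda b:b[1]);print(n,W,B[0],B[1],B[2][1],t)
    D[n]=[ray(c,p) for p in [W[0],W[-1],B[0]]]
for a,b in zip(D['w8'],D['w9']):
    x,e=tri([a,b]);print(RB.T@(x-O),e)
```

```text
w8 [array([317.41751991,  79.5039818 ]), array([317.58302122, 220.49563046])] [319.00141189 157.96495957] 1298.5 (37.0, 37.0) 134.0
w9 [array([431.81060606,  79.64267677]), array([422.5, 221. ])] [434.41148915 158.30424063] 1352.0 (37.0, 40.0) 135.0
[94.27162761 -0.66801101 14.55900586] 0.06894875487744187
[ 5.77103028 -0.72938751 17.58708115] 0.0034128293499136753
[48.43258648 -1.60015328 30.69200317] 0.0461007282425444
```

Heights fit: carrier top about 16 mm above the bed, block 14.6 mm proud, carrier centre at bed x 50.0, y -0.7. I hand it in.

```bash
python3 -c "
from plant import bot
print(bot.close_job())"
```

```text
the job is handed in; nothing more can be done
None
```

I handed the job in at about 21 s, and no verdict came back: by the last camera check, the carrier lies flat and square on the bed against the lip (bed x 50 mm, y −0.7 mm), the blue mount is seated flush in its recess, and I did not touch the amber mount, jar or dish.

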